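Shut a membrane capsule in its carrier and turn it over on the warming plate

ROBOT

A 7-joint arm with a two-finger parallel gripper is mounted at the origin on the work surface. World frame = base frame: x ahead of the robot, y to its left, z up, the work surface at z = 0. Lengths are in m, angles in rad, forces in N, time in s.
With the tool pointing down it reaches from about 0.425 to 0.825 m from the base axis. Payload 3.6 kg.
Tool frame: the origin (TCP) lies at the very end of the fingers, on their centre line; the grasp point (between the pads) lies 19 mm behind it; z points along the fingers, y is the direction in which the jaws open and shut (so a half turn about z gives the same grasp; the last joint's range is limited). The gripper opens to 93 mm and grips with 3 to 60 N. Pads are 15 mm wide; open, the fingers measure 128 mm over their backs; the gripper's body (75 mm by 188 mm) begins 65 mm behind the grasp point.
Start: joints at [-1.216, 0.615, -0.013, 1.423, 0.008, 1.103, -0.04], TCP at [0.242, 0.603, 0.219] pointing down, gripper open.
Joint ranges: [-3.12, 3.12], [-0.3, 2.06], [-1.34, 1.32], [0.26, 2.42], [-1.36, 4.5], [0.01, 1.98], [-2.84, 2.84]. Speed limits (rad/s): [2.79, 2.79, 3.14, 3.14, 3.14, 3.14, 3.14].

INTERFACE

Orientations are given as [roll, pitch, yaw] about the fixed x, y, z axes, in that order (R = Rz(yaw) Ry(pitch) Rx(roll)).
In Python, from bench import bot gives the robot as it stands. The module is installed in compiled form; this text tells all that it offers. Calls block until the motion is done:
- bot.move_ptp(position, orientation): joint-space move of the TCP to a pose.
- bot.move_l(position, frame=None, max_speed=0.15): straight line of the TCP; frame=None keeps the orientation; max_speed is the mean speed in m/s.
- bot.move_joints(angles): joint-space move.
- bot.move_gripper(opening): finger opening in m; the grip force is fixed at half the most; returns when the fingers have stopped.
- bot.sleep(seconds).
- bot.ik(position, orientation): joint angles nearest the present ones, or None.
- bot.observe(): the state.
- bot.snapshot(name): name is "scene" or "side" or "wrist"; returns a dict with "color" (400x640x3 uint8, red, green, blue), "range_z" (400x640 float32, m along the optical axis (not along the pixel's ray), 0 where there is no reading), "fx", "fy", "cx", "cy" (pixels), "world_to_cam" (4x4, takes a point from world to camera coordinates). Camera axes: x right, y down, z forward; pixel columns grow to the right and rows downward; lengths in m; the calibration is good to about 2 mm. A picture is of the moment at which its call begins.
A pose or a line that the arm cannot do raises bot.MotionError and nothing moves.
- bot.sign_off(): hands the job in, once; it reports no verdict.
The state is a dict: "time_s": time; "q": joint angles; "joint_vel": joint speeds; "joint_torque": joint torques, N m; "eef_pos": TCP position; "tool_rot": TCP orientation; "contact_force": force on the tool from outside, world axes, zero at the start; "ft_torque": the same for the moment, N m; "grip_width": finger opening in m.
Only numpy, scipy, OpenCV 4.12 (cv2) and the standard library are available. Lean on these libraries where they do the work, as an engineer would, in place of code of your own. Each camera call takes 0.05 s, during which the arm holds its last target.

TASK

Put the blue membrane capsule, port up, into the white base of the open clamshell carrier and close the amber lid over it. Then turn the whole closed carrier over and leave it lying flat, lid side down and with the capsule still shut inside, in the middle of the perforated warming plate (on the yellow outline). Turn it gently, never letting it topple or drop over, and leave the other things on the bench where they are.

Things in the scene. Friction and masses are not known exactly. Their poses are not given: they have to be found in the camera images.
- carrier: loose clamshell carrier, about 0.2 kg; closed: a block 56 (x) by 56 (y) by 36 (z) mm. Origin: centre of its underside, z from the base towards the lid. White base 16 mm high, pocket 48 by 48 mm, 12 mm deep, floor 4 mm. Amber lid 20 mm high, same outline, no tab, flush sides. Starts base down, hinge (+x) away from the robot, yaw within 0.45 of the robot's axes
- carrier_mid (a point): centre of the closed carrier block, 18 mm above its underside, axes as the carrier's. The plain y sides, 56 mm apart, can be gripped across base and lid; closed, it stands stably on either of its 36 by 56 mm x sides
- lid (a joint): lid angle, rad: 0 closed, grows as it swings up and away over the +x edge, stop at 2.1; starts at 1.6 to 2.0. Hinge axis along carrier y at x = +28, z = 16 mm; the lid reaches 56 mm from it (towards -x at 0, straight up at 1.57, its outer face then 20 mm beyond in +x). A light spring (0.04 N m) and friction (0.05 N m): it stays open where left, may sink shut below 0.8, stays shut upside down
- lid_edge (a point): middle of the lid's free end face (56 mm from the hinge, half-way through the lid's 20 mm thickness)
- capsule: blue membrane capsule, loose, about 30 g: disc 40 mm across and 12 mm high with a round port 14 mm across and 12 mm high standing on its centre (24 mm in all); the port is the place to grip. Origin at the centre of its underside, z towards the port. It starts port up in the tray; the three capsules' places are shuffled
- capsule_mid (a point): centre of the blue capsule, 12 mm above its underside, where the port rises from the disc
- tray: grey fixed tray 200 (x) by 70 (y) by 12 mm, floor 3 mm thick, holding three capsules in a row along its x axis, about 62 mm apart: blue, white and green. Origin at the centre of its underside. Lies to the robot's left or right
- plate_mid (a point): centre of the top face of the perforated aluminium warming plate, 160 by 160 mm, 6 mm high, fixed, with a yellow outline about 75 mm square in its middle. Lies on the side opposite the tray
- plate: the warming plate; origin at the centre of its underside
- capsule_white: bystander: white capsule of the same shape in the tray, origin under its centre
- capsule_green: bystander: green capsule of the same shape in the tray, origin under its centre
- bottle_a: bystander: red square bottle 60 x 60 x 102 mm with amber cap, left rear, origin under its centre
- bottle_b: bystander: pink square bottle 60 x 60 x 102 mm with amber cap, right rear, origin under its centre
- syringe: bystander: syringe lying behind the carrier, 155 mm long, 36 mm wide and 30 mm high, origin under the middle of its barrel, long axis x
- jar: bystander: small jar 36 mm across, 45 mm high, front left of the carrier, origin under its centre
- clip: bystander: white tube clamp 60 x 20 x 14 mm, front right of the carrier, origin under its centre
- tipbox: bystander: blue box 85 x 120 x 50 mm at the front left, origin under its centre

How it is judged:
On the way, in this order (a step that is already met when the one before it is completed fails the run):
1. the blue capsule lies port up in the pocket of the open carrier (distance between capsule and carrier below 0.012 m and z of capsule in the frame of carrier below 0.007 m and angle between each of capsule, carrier's own z axis and vertical below 0.15 rad and value of joint lid above 0.6 rad), for 0.2 s.
2. the lid is closed over the capsule, the carrier still base down (value of joint lid below 0.08 rad and distance between capsule and carrier below 0.014 m and angle between carrier's own z axis and vertical below 0.3 rad), for 0.2 s.
At the end, for the whole second after the job is handed in: The closed carrier (lid within 0.08 rad of shut) lies still, upside down and flat (within about 0.08 rad) on the warming plate, its centre within 30 mm of the plate's centre, with the blue capsule inside it, port down (angle between carrier's own z axis and vertical above 3.06 rad and value of joint lid below 0.08 rad and z of capsule_mid in the frame of carrier between 0.01 and 0.026 m and distance between capsule_mid and carrier_mid below 0.014 m and angle between capsule_mid's own z axis and vertical above 2.8 rad and horizontal distance between carrier_mid and plate_mid below 0.03 m and z of carrier_mid in the frame of plate_mid between 0.014 and 0.022 m and linear speed of carrier below 0.02 m/s); the robot touches nothing.
It fails at once if the carrier topples or is thrown over (turns faster than 9 rad/s) (angular speed of carrier above 9 rad/s).
It fails at once if a bystander is moved more than 40 mm (distance of any of capsule_white, capsule_green, bottle_a, bottle_b, syringe, jar, clip, tipbox from where it was at the start of the episode above 0.04 m).
It also fails if it takes over 72 s, if anything falls off the work surface, if the arm or the gripper's body presses on something with over 40 N, if the wrist force passes 120 N, or if a joint passes its speed limit or range.

## Working session

There is one attempt and no reset: what is moved stays moved. The work goes in short steps, each a Python script; the robot and the scene stay as the last script left them, time stands still between calls to the robot, and variables do not carry over. Pictures are saved under pics/ and viewed, and the job is handed in when it is done.

```bash
ls; mkdir -p pics; cat > h.py <<'E'
import numpy as np, cv2
from bench import bot
def snap(n,fn,crop=None,scale=1):
    s=bot.snapshot(n); np.savez('pics/'+fn+'.npz',**{k:np.array(v) for k,v in s.items()})
    im=s['color'][:,:,::-1]
    if crop: im=im[crop[1]:crop[3],crop[0]:crop[2]]
    if scale!=1: im=cv2.resize(im,None,fx=scale,fy=scale,interpolation=cv2.INTER_CUBIC)
    cv2.imwrite('pics/'+fn+'.png',im); return s
def load(fn): return dict(np.load('pics/'+fn+'.npz'))
def p3(s,u,v,z=None):
    """world pt at pixel from depth, or on plane z"""
    T=np.linalg.inv(s['world_to_cam']); d=np.array([(u-s['cx'])/s['fx'],(v-s['cy'])/s['fy'],1.])
    if z is None: return (T@np.r_[d*s['range_z'][int(v),int(u)],1])[:3]
    o=T[:3,3]; r=T[:3,:3]@d; return o+r*(z-o[2])/r[2]
def cloud(s):
    T=np.linalg.inv(s['world_to_cam']); v,u=np.mgrid[0:400,0:640]; Z=s['range_z']
    P=np.stack([(u-s['cx'])/s['fx']*Z,(v-s['cy'])/s['fy']*Z,Z,np.ones_like(Z)],-1)@T.T
    P=P[...,:3]; P[Z==0]=np.nan; return P
E
python3 - <<'E'
from h import *
for n in ['scene','side','wrist']:
    s=snap(n,n+'0'); print(n,s['fx'],np.linalg.inv(s['world_to_cam']).round(3).tolist())
print(bot.observe())
E
```

```text
pics
scene 450.7693871280892 [[0.807, 0.419, -0.416, 1.069], [0.59, -0.565, 0.576, -0.669], [0.007, -0.71, -0.704, 0.943], [0.0, 0.0, 0.0, 1.0]]
side 408.4531295256781 [[0.985, -0.09, 0.148, 0.371], [-0.173, -0.547, 0.819, -0.979], [0.007, -0.833, -0.554, 0.748], [0.0, 0.0, 0.0, 1.0]]
wrist 289.7227651963053 [[0.371, 0.886, 0.278, 0.164], [0.929, -0.353, -0.113, 0.634], [-0.002, 0.3, -0.954, 0.384], [0.0, 0.0, 0.0, 1.0]]
{'time_s': 0.15, 'q': array([-1.21648531,  0.61566151, -0.0125821 ,  1.42451774,  0.00811346,
        1.10340192, -0.04042315]), 'joint_vel': array([ 0.0002557 , -0.00198539, -0.00109524, -0.00433541, -0.0007304 ,
       -0.00090196, -0.00020937]), 'joint_torque': array([ 6.47488432e-04, -4.59349430e+01,  2.09387792e-01, -1.65941978e+01,
       -6.11199788e-02,  1.81010936e-02,  1.66919708e-04]), 'eef_pos': array([0.24137143, 0.60287471, 0.21777481]), 'tool_rot': array([-3.13965521e+00,  4.84585948e-05,  2.76080037e+00]), 'contact_force': array([-0.53963154,  0.44155232, -0.30514867]), 'ft_torque': array([0.01683815, 0.04265276, 0.02249027]), 'grip_width': 0.09318080238761671}
```

View pics/scene0.png

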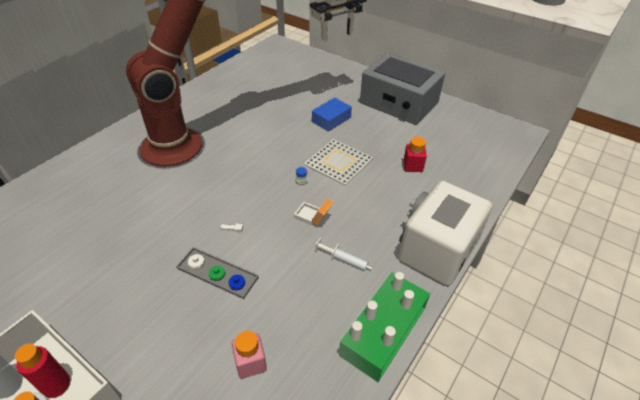

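View pics/side0.png

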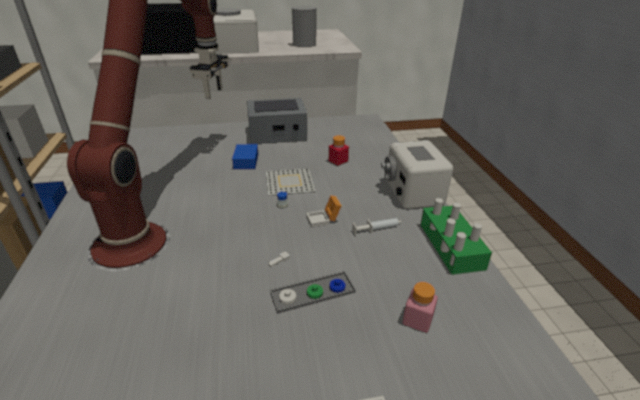

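View pics/wrist0.png

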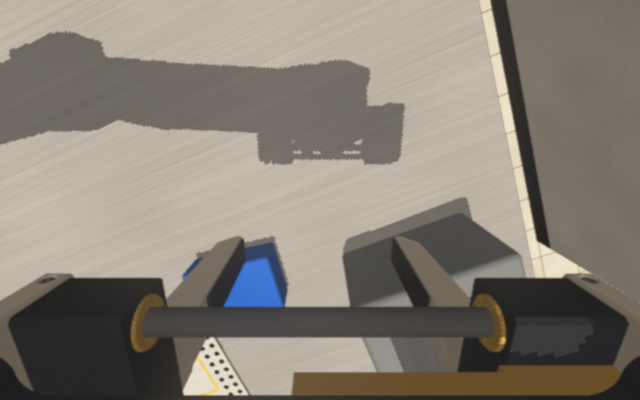

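Scene view: blue capsule at (237,282) at the far end of the tray on the robot's right, carrier at (310,212), plate at (338,161). I'll get coarse positions from these pixels.

```bash
python3 - <<'E'
from h import *
s=load('scene0'); t=load('side0')
for n,a,b in [('blue',(237,282),(337,286)),('green',(217,273),(315,291)),('white',(196,261),(287,297)),('carrier',(308,213),(318,217)),('lid',(323,210),(333,208)),('plate',(339,161),(290,181)),('jar',(301,172),(282,196)),('clip',(232,227),(280,258)),('syr',(345,256),(378,226)),('bottleb',(247,343),(423,293)),('bottlea',(418,146),(338,142)),('tipbox',(331,113),(245,152))]:
    print(n,p3(s,*a).round(3),p3(t,*b).round(3))
a=s['color'][190:240,270:370,::-1];b=t['color'][180:240,290:390,::-1]
cv2.imwrite('pics/c0.png',np.vstack([cv2.resize(a,None,fx=6,fy=6,interpolation=2)[:300],cv2.resize(b,None,fx=6,fy=6,interpolation=2)[:300]]))
E
```

```text
blue [ 0.552 -0.269  0.018] [ 0.543 -0.276  0.017]
green [ 0.494 -0.279  0.017] [ 0.486 -0.283  0.016]
white [ 0.426 -0.285  0.019] [ 0.417 -0.289  0.014]
carrier [0.547 0.026 0.005] [0.548 0.033 0.005]
lid [0.606 0.013 0.066] [0.595 0.033 0.034]
plate [0.492 0.265 0.006] [0.487 0.264 0.005]
jar [0.452 0.118 0.045] [0.446 0.108 0.046]
clip [ 0.416 -0.145  0.013] [ 0.414 -0.14   0.008]
syr [ 0.724 -0.056  0.031] [ 0.713 -0.057  0.017]
bottleb [ 0.713 -0.399  0.101] [ 0.7   -0.409  0.102]
bottlea [0.7   0.371 0.099] [0.681 0.371 0.092]
tipbox [0.355 0.415 0.051] [0.338 0.427 0.05 ]
```

View pics/c0.png

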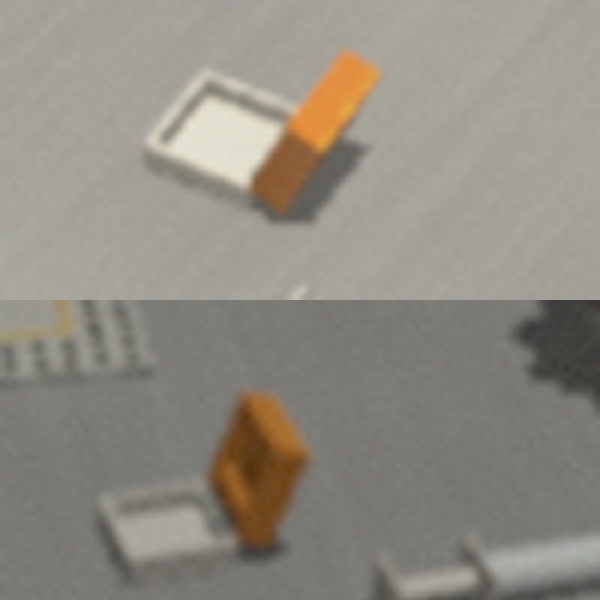

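```bash
cat >> h.py <<'E'
from scipy.spatial.transform import Rotation as Ro
def ori(psi,t,flip=0):
    """tool down rotated by tilt t about jaw axis; t>0: approach towards -(heading)... jaw axis = heading+90deg; flip turns tool half turn about its z"""
    R=Ro.from_euler('z',psi)*Ro.from_euler('y',t)*Ro.from_euler('x',np.pi)*Ro.from_euler('z',np.pi*flip)
    return R.as_euler('xyz')
def tcp_for(g,o,back=0.019):
    """TCP so that the grasp point is at g"""
    return np.array(g)+Ro.from_euler('xyz',o).apply([0,0,back])
E
python3 - <<'E'
from h import *
D=np.radians
for nm,g,psis in [('car',[.555,.025,.024],[-25,-12,0,12,25]),('plate',[.49,.265,.034],range(-180,180,30))]:
  for psi in psis:
    for f in (0,1):
      r=[]
      for t in (-75,-60,-45,-30,-15,0,15,30,45,60,75):
        o=ori(D(psi),D(t),f); p=tcp_for(g,o); q=bot.ik(p,o)
        r.append('.' if q is None else 'X')
      print(nm,psi,f,''.join(r))
o=ori(0,D(45)); print(Ro.from_euler('xyz',o).as_matrix().round(2), bot.observe()['time_s'])
E
```

```text
car -25 0 ..XXXXXXXX.
car -25 1 ..XXXXXXXX.
car -12 0 ...XXXXXXX.
car -12 1 ...XXXXXXX.
car 0 0 ...XXXXXXX.
car 0 1 ...XXXXXXX.
car 12 0 ...XXXXXXX.
car 12 1 ...XXXXXXX.
car 25 0 ..XXXXXXXX.
car 25 1 ..XXXXXXXX.
plate -180 0 .XXXXXXXX..
plate -180 1 .XXXXXXXX..
plate -150 0 .XXXXXXX...
plate -150 1 .XXXXXXX...
plate -120 0 .XXXXXXXXXX
plate -120 1 .XXXXXXXXXX
plate -90 0 XXXXXXXXXXX
plate -90 1 XXXXXXXXXXX
plate -60 0 XXXXXXXXXXX
plate -60 1 XXXXXXXXXXX
plate -30 0 XXXXXXXXXXX
plate -30 1 XXXXXXXXXXX
plate 0 0 ..XXXXXXXX.
plate 0 1 ..XXXXXXXX.
plate 30 0 ...XXXXXXX.
plate 30 1 ...XXXXXXX.
plate 60 0 XXXXXXXXXX.
plate 60 1 XXXXXXXXXX.
plate 90 0 XXXXXXXXXXX
plate 90 1 XXXXXXXXXXX
plate 120 0 XXXXXXXXXXX
plate 120 1 XXXXXXXXXXX
plate 150 0 XXXXXXXXXXX
plate 150 1 XXXXXXXXXXX
[[ 0.71  0.   -0.71]
 [-0.   -1.   -0.  ]
 [-0.71  0.   -0.71]] 0.15
```

```bash
python3 - <<'E'
from h import *
o=ori(0,0,1); print(bot.ik([.57,.025,.22],o), bot.ik([.547,-.272,.15],ori(.12,0,1)))
print(bot.ik([.57,.025,.22],ori(0,0,0)))
bot.move_ptp([.57,.025,.22],o); s=snap('wrist','w1')
print(bot.observe()['time_s'])
E
```

```text
[-0.11850574  0.48847772  0.05594427  1.66037358 -0.03131758  0.9936142
  1.51879625] [ 0.33636161  0.6265087   0.14713077  1.63059036 -0.11060344  0.89264057
  2.21620111]
[-0.53785634  0.57939821  0.74590198  1.67364561 -0.43910938  1.06337227
 -1.22609275]
2.5667
```

View pics/w1.png

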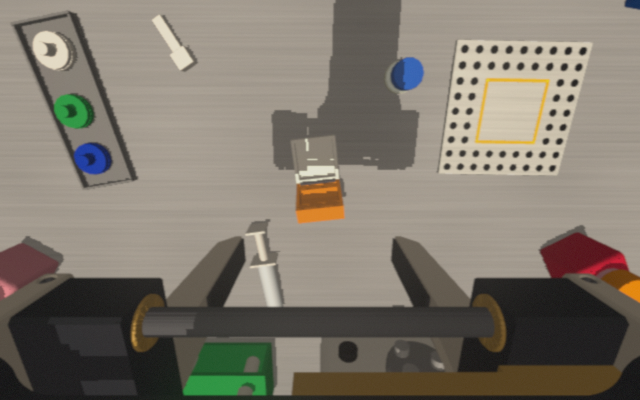

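The wrist view covers everything: carrier (318,175), blue capsule (93,158), plate outline centre (512,111). Enlarging.

```bash
python3 - <<'E'
from h import *
s=load('w1'); c=s['color'][:,:,::-1]
a=cv2.resize(c[125:230,270:370],None,fx=5,fy=5,interpolation=2)
b=cv2.resize(c[125:230,50:150],None,fx=5,fy=5,interpolation=2)[:a.shape[0]]
cv2.imwrite('pics/w1c.png',cv2.resize(np.hstack([a,b]),None,fx=.8,fy=.8))
for u,v in [(480,80),(548,81),(543,142),(477,139),(457,41),(591,42),(559,174),(440,173)]: print(p3(s,u,v,.006).round(4))
E
```

```text
[0.4511 0.223  0.006 ]
[0.452 0.306 0.006]
[0.525  0.3172 0.006 ]
[0.5215 0.2312 0.006 ]
[0.4089 0.1888 0.006 ]
[0.4094 0.3462 0.006 ]
[0.5671 0.3485 0.006 ]
[0.5662 0.1892 0.006 ]
```

View pics/w1c.png

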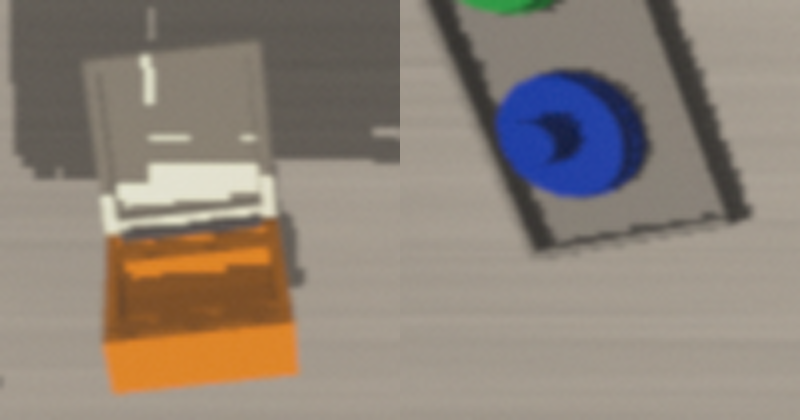

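```bash
python3 - <<'E'
from h import *
s=load('w1')
P=[p3(s,u,v,.016) for u,v in [(291,140.5),(335,135.5),(296.25,184.25),(338.75,180)]]
for p in P: print(p.round(4))
print('cen',np.mean(P,0).round(4), np.arctan2(*(P[2]-P[0])[[1,0]]),np.arctan2(*(P[3]-P[1])[[1,0]]), np.arctan2(-(P[1]-P[0])[0],(P[1]-P[0])[1]))
print('blue',p3(s,92.5,158.25,.015).round(4),p3(s,92.5,158).round(4))
# lid free end inner/outer edges depth
for u,v in [(321,208),(321,220),(320,195),(297,209),(343,205)]: print(p3(s,u,v).round(4))
P=cloud(s); m=(s['color'][...,2]>100)&(s['color'][...,0]<70)&(P[...,1]<-.2); print(m.sum(),np.nanmedian(P[m],0),np.nanmin(P[m],0),np.nanmax(P[m],0))
E
```

```text
[ 0.5231 -0.0077  0.016 ]
[0.5168 0.0475 0.016 ]
[ 0.5797 -0.0022  0.016 ]
[0.5738 0.0536 0.016 ]
cen [0.5483 0.0228 0.016 ] 0.09696226580670737 0.10652258985510861 0.11389359758202218
blue [ 0.5464 -0.2629  0.015 ] [ 0.5453 -0.259   0.0199]
[0.5948 0.0299 0.0682]
[0.6121 0.0301 0.0621]
[0.5914 0.029  0.0261]
[0.5965 0.002  0.067 ]
[6.133e-01 6.160e-02 3.000e-04]
692 [ 0.54611272 -0.26413573  0.01543598] [ 0.52747195 -0.29200793  0.00453366] [ 0.56584325 -0.24732334  0.02940677]
```

```bash
python3 - <<'E'
from h import *
bot.move_gripper(.04)
bot.move_ptp([.546,-.265,.10],ori(.12,0,1)); s=snap('wrist','w2')
print(bot.observe()['time_s'],bot.observe()['grip_width'],bot.observe()['eef_pos'])
E
```

```text
4.8 0.039979279145661316 [ 0.5475666  -0.26264575  0.100666  ]
```

View pics/w2.png

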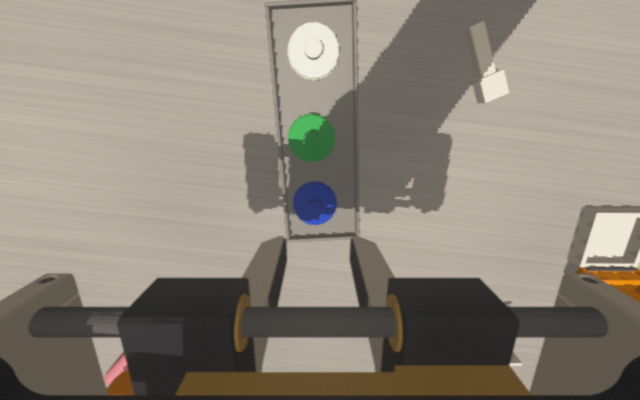

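```bash
python3 - <<'E'
from h import *
s=load('w2'); c=s['color'][165:245,260:370,::-1]
c=cv2.convertScaleAbs(c,alpha=2.2)
cv2.imwrite('pics/w2c.png',cv2.resize(c,None,fx=7,fy=7,interpolation=2))
m=(s['color'][...,2].astype(int)>1.7*s['color'][...,0])&(s['color'][...,2]>60);m[:165]=0;m[245:]=0;m[:,:260]=0;m[:,370:]=0
v,u=np.nonzero(m);print(m.sum(),u.min(),u.max(),v.min(),v.max(),p3(s,(u.min()+u.max())/2,(v.min()+v.max())/2,.013))
E
```

```text
1425 293 335 182 224 [ 0.54611404 -0.26708538  0.013     ]
```

View pics/w2c.png

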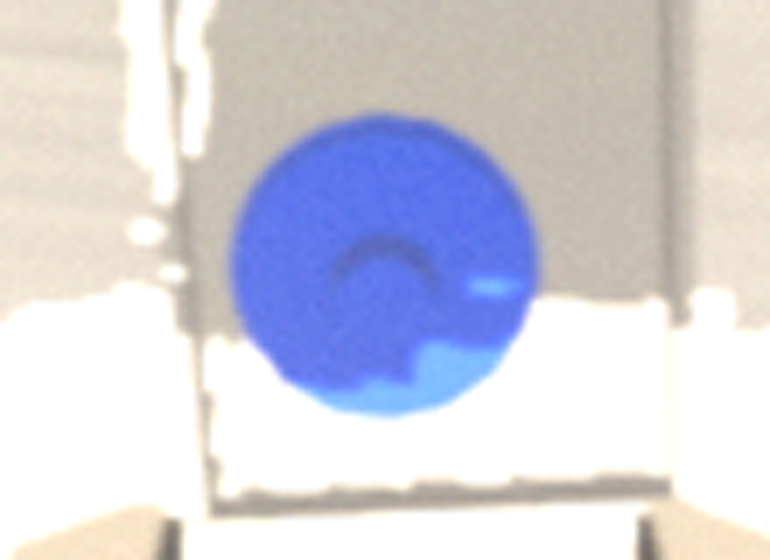

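```bash
python3 - <<'E'
from h import *
bot.move_l([.546,-.267,.019],max_speed=.1); print(bot.observe()['eef_pos'],bot.observe()['contact_force'])
bot.move_gripper(.0)
print(bot.observe()['grip_width'])
bot.move_l([.546,-.267,.10],max_speed=.15)
print(bot.observe()['grip_width'],bot.observe()['time_s']); snap('wrist','w3',(200,150,440,330),3)
E
```

```text
[ 0.54655843 -0.26722598  0.01958024] [-0.14136275 -0.00439353 -0.17521086]
0.012834866619179135
0.012605591130410432 7.025
```

View pics/w3.png

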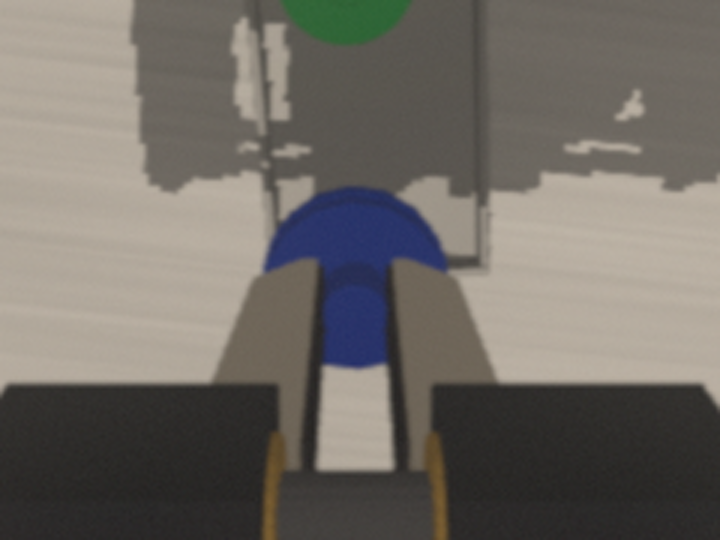

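```bash
python3 - <<'E'
from h import *
bot.move_ptp([.547,.023,.11],ori(.105,0,1)); bot.sleep(.2)
bot.move_l([.547,.023,.05],max_speed=.15)
snap('wrist','w4',(200,130,440,310),3); snap('side','s4',(280,170,380,245),8)
print(bot.observe()['eef_pos'],bot.observe()['tool_rot'],bot.observe()['grip_width'],bot.observe()['time_s']); 
E
```

```text
[0.5480041  0.02285302 0.05105062] [-3.14142437e+00  2.34140096e-03 -3.03691731e+00] 0.012613175896312428 9.0417
```

View pics/w4.png

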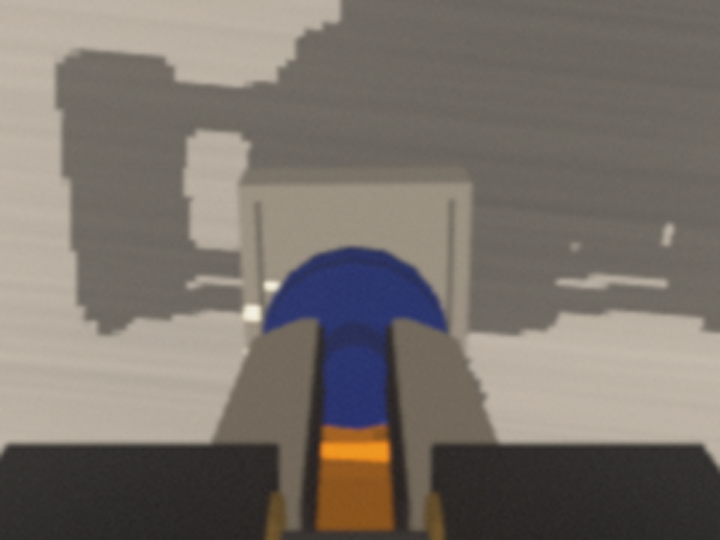

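View pics/s4.png

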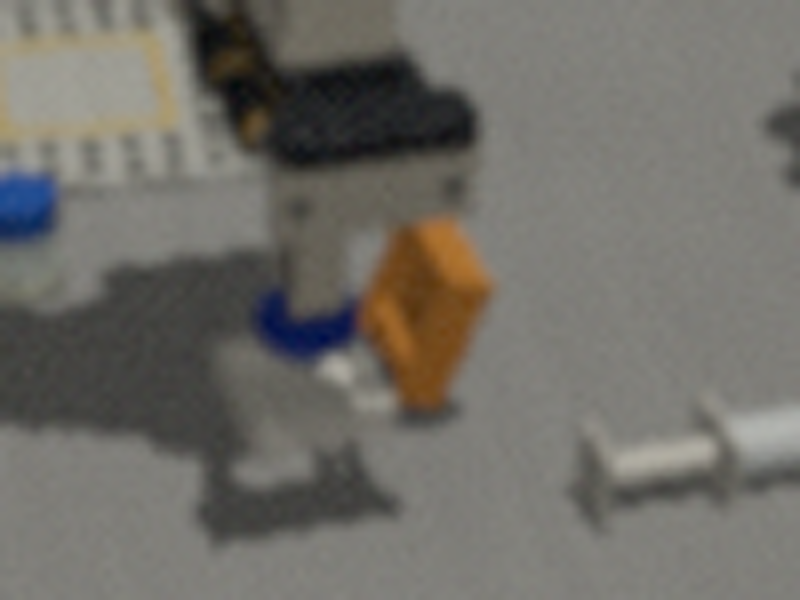

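```bash
python3 - <<'E'
from h import *
for z in (.03,.025,.021):
    bot.move_l([.547,.023,z],max_speed=.08); o=bot.observe(); print(o['eef_pos'],o['contact_force'].round(2))
bot.sleep(.15); o=bot.observe(); print(o['eef_pos'],o['contact_force'].round(2))
E
```

```text
[0.54679884 0.02300589 0.02981915] [-0.03 -0.32 -0.25]
[0.54691644 0.02299878 0.02490396] [-0.81 -0.25 -1.19]
[0.54680885 0.02302761 0.02079011] [-0.13  0.22 -0.07]
[0.5470801  0.0229806  0.02104536] [-0.14 -0.03 -1.07]
```

```bash
python3 - <<'E'
from h import *
bot.move_gripper(.036); bot.sleep(.1)
bot.move_l([.547,.023,.12],max_speed=.2); bot.sleep(.1)
snap('wrist','w5',(200,130,440,310),3); snap('side','s5',(280,170,380,245),8)
print(bot.observe()['time_s'])
E
```

```text
11.6417
```

View pics/w5.png

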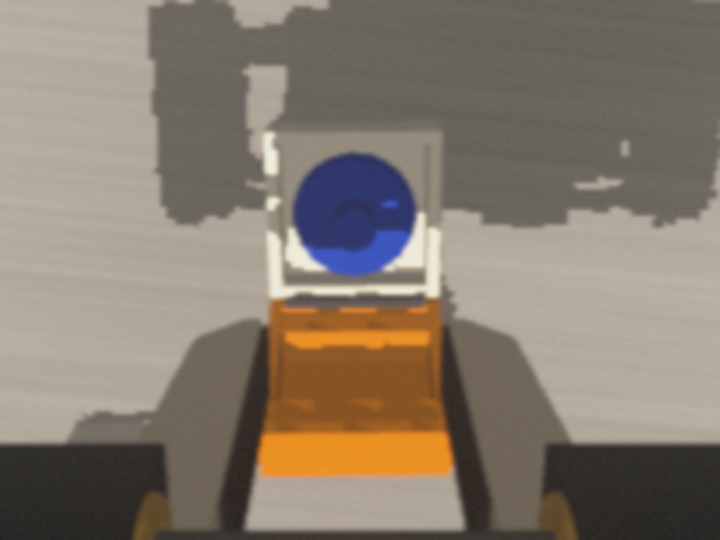

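View pics/s5.png

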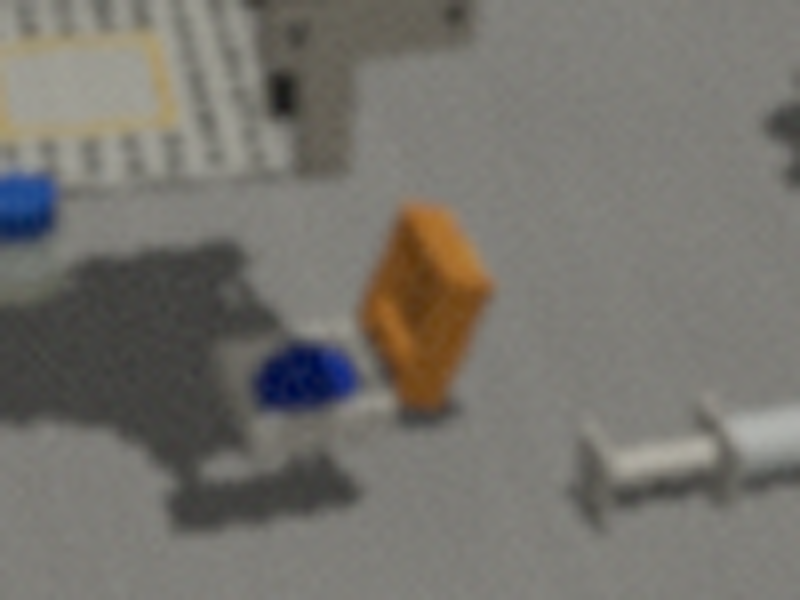

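```bash
cat >> h.py <<'E'
O=np.array([.548,.023,0]);U=np.array([np.cos(.105),np.sin(.105),0])
def hp(x,z): return O+U*(.028+x)+np.array([0,0,.016+z])
E
python3 - <<'E'
from h import *
bot.move_gripper(0)
bot.move_ptp(hp(.055,.105),ori(.105,0,1))
bot.move_l(hp(.055,.042),max_speed=.15); bot.sleep(.1)
o=bot.observe(); print(o['eef_pos'],hp(.055,.042),o['contact_force'].round(2))
for x in (.045,.038,.030):
    bot.move_l(hp(x,.043),max_speed=.05); o=bot.observe(); print(x,o['contact_force'].round(2),o['time_s'])
snap('side','s6',(280,170,380,245),8);snap('wrist','w6',(200,130,440,310),3)
E
```

```text
[0.63141928 0.03160503 0.05948592] [0.63054288 0.031699   0.058     ] [ 0.76  0.42 -0.45]
0.045 [ 0.13 -0.59  0.15] 13.8333
0.038 [-0.24 -0.37  0.36] 14.125
0.03 [ 0.32 -0.07  0.04] 14.4333
```

View pics/s6.png

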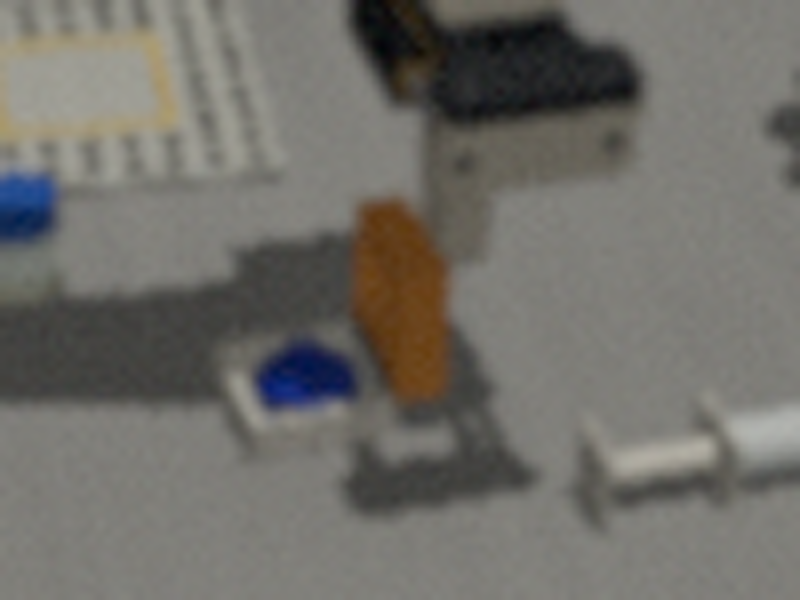

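View pics/w6.png

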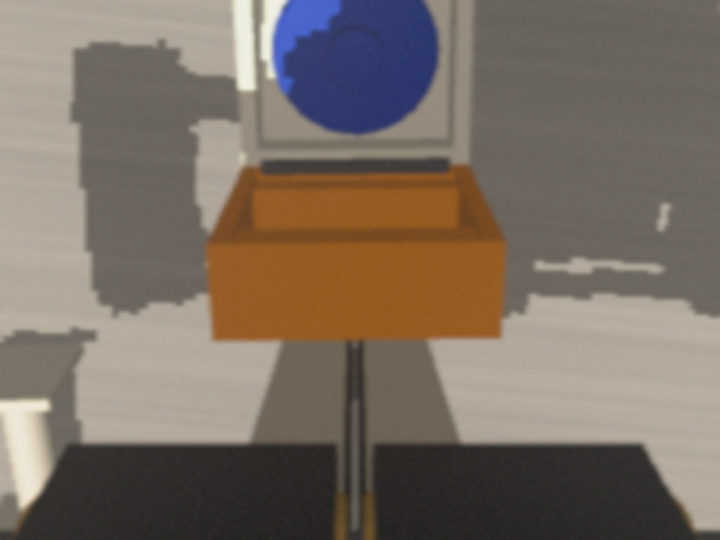

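```bash
python3 - <<'E'
from h import *
r=.046
for th in (1.5,1.3,1.1,.9,.7,.5,.3,.15,.04):
    x=-r*np.cos(th)+.02*np.sin(th)+.0075; z=r*np.sin(th)+.02*np.cos(th)
    bot.move_l(hp(x,z),max_speed=.07); o=bot.observe(); print(th,o['contact_force'].round(2),o['time_s'])
    if th==.7: snap('side','s7',(280,170,380,245),4)
bot.sleep(.1)
print(bot.observe()['contact_force'],bot.observe()['eef_pos'])
snap('side','s8',(280,170,380,245),6);snap('wrist','w8')
E
python3 -c "
import cv2,numpy as np
a=cv2.imread('pics/s8.png');b=cv2.imread('pics/s7.png');b=cv2.copyMakeBorder(b,0,a.shape[0]-b.shape[0],0,0,0)
b=b[:,100:300]
cv2.imwrite('pics/s78.png',np.hstack([a,b]))"
```

```text
1.5 [0.14 0.08 0.02] 14.7833
1.3 [-0.11  0.19  0.28] 15.075
1.1 [-0.84 -0.42  0.1 ] 15.3667
0.9 [ 0.07 -0.18  0.08] 15.6583
0.7 [ 0.53 -0.25 -0.07] 15.95
0.5 [-0.65  0.48  0.28] 16.2917
0.3 [ 0.11  0.17 -0.4 ] 16.5833
0.15 [ 0.19 -0.51  0.44] 16.8417
0.04 [-0.67  0.26 -0.22] 17.0917
[-0.54286083  0.27856035 -0.32735578] [0.53853586 0.02201255 0.03785543]
```

View pics/s78.png

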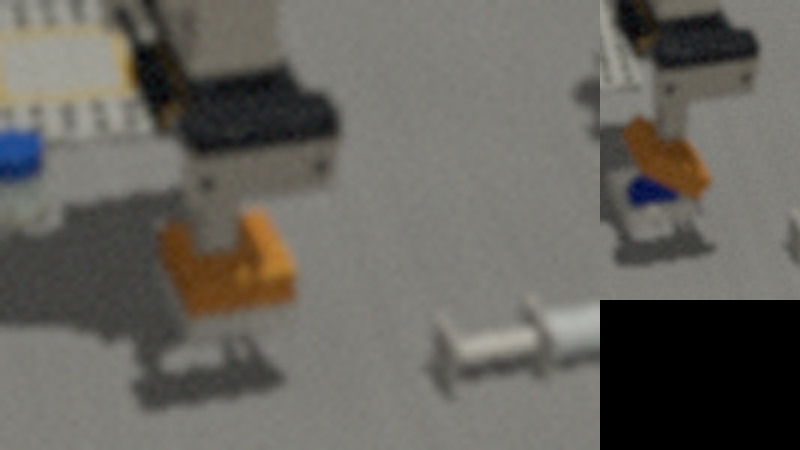

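View pics/w8.png

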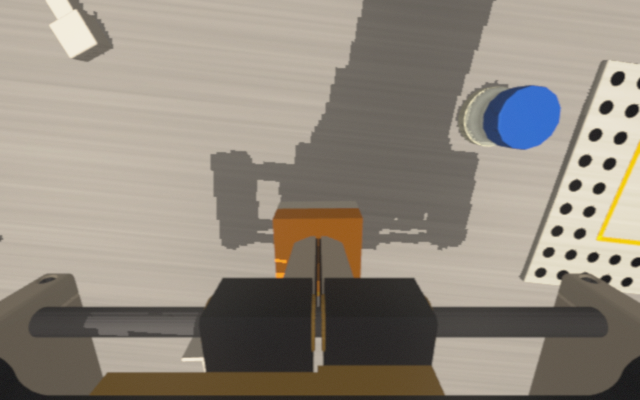

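```bash
python3 - <<'E'
from h import *
p=hp(-.038,.02)
for z in (.0365,.0355,.0345,.0335):
    bot.move_l([p[0],p[1],z],max_speed=.05); bot.sleep(.05);o=bot.observe(); print(z,o['eef_pos'][2],o['contact_force'].round(2))
    if o['contact_force'][2]>3: break
bot.sleep(.25)
bot.move_l([p[0]-.02,p[1],.13],max_speed=.25); bot.move_gripper(.093); bot.sleep(.1)
snap('wrist','w9');s=load('w9');P=cloud(s)
c=s['color'].astype(int); m=(c[...,0]>1.5*c[...,2])&(c[...,0]>80)&(np.abs(P[...,0]-.55)<.07)&(np.abs(P[...,1]-.02)<.07)
X=P[m]; print(m.sum(),np.nanpercentile(X,[1,50,99],axis=0).round(4),bot.observe()['time_s'])
E
python3 - <<'E'
import cv2
a=cv2.imread('pics/w9.png')[110:310,200:440];cv2.imwrite('pics/w9c.png',cv2.resize(a,None,fx=3,fy=3,interpolation=2))
E
```

```text
0.0365 0.0364814685088785 [ 0.35  0.39 -0.77]
0.0355 0.036143819564212656 [-1.08 -0.94  4.65]
12504 [[ 0.4814 -0.0291  0.0173]
 [ 0.4948  0.0414  0.2411]
 [ 0.5739  0.0882  0.2466]] 20.3
```

View pics/w9c.png

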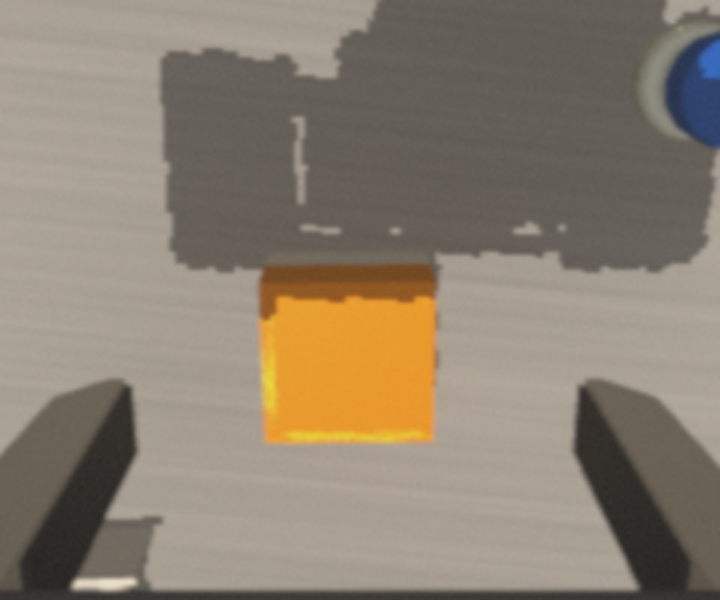

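```bash
python3 - <<'E'
from h import *
s=load('w9');P=cloud(s);S=P[190:262,280:355]
m=(np.abs(S[...,2]-.036)<.005);X=S[m]
A=np.c_[X[:,:2]-X[:,:2].mean(0),np.ones(len(X))];k=np.linalg.lstsq(A,X[:,2],rcond=None)[0];print('plane',k,len(X))
r=cv2.minAreaRect((X[:,:2]*1000).astype(np.float32));print(r)
m=(S[...,2]>.012)
S2=S[m];print(cv2.minAreaRect((S2[:,:2]*1000).astype(np.float32)))
for v in (198,204,210,216): print(v,P[v,316].round(4))
E
```

```text
plane [9.86614575e-03 6.20572701e-05 3.61119813e-02] 3152
((547.1924438476562, 21.919063568115234), (57.0845832824707, 56.1590690612793), 6.312536239624023)
((547.0994873046875, 21.92409896850586), (57.166507720947266, 56.13724136352539), 6.590911388397217)
198 [0.5197 0.0198 0.0156]
204 [0.5197 0.0199 0.0352]
210 [0.5257 0.0205 0.0351]
216 [0.5313 0.0211 0.0365]
```

```bash
python3 - <<'E'
from h import *
D=np.radians
q0=bot.observe()['q'];print(q0.round(2))
for f in (0,1):
  for t in (45,55): 
    o=ori(.112,D(t),f); print('pick',f,t,np.round(bot.ik(tcp_for([.547,.022,.0225],o),o),2))
for psi in range(-180,180,20):
  for f in (0,1):
    qs=[bot.ik(tcp_for([.4875,.268,h],ori(D(psi),D(t),f)),ori(D(psi),D(t),f)) for t,h in ((45,.034),(0,.1),(-45,.034))]
    if all(q is not None for q in qs): print(psi,f,*[np.round(q,2).tolist() for q in qs])
E
```

```text
[-0.14  0.53  0.09  1.91 -0.07  0.71  1.66]
pick 0 45 [-0.51  1.37  1.09  1.25 -0.7   1.8  -0.87]
pick 0 55 [-0.43  1.4   0.94  1.11 -0.56  1.93 -0.99]
pick 1 45 [-0.13  1.12  0.1   1.24 -0.05  1.57  1.65]
pick 1 55 [-0.13  1.22  0.1   1.09 -0.04  1.79  1.65]
-180 0 [-0.14, 1.22, -1.15, 2.35, 2.08, 1.67, -0.97] [-0.62, 0.65, 0.12, 1.85, -0.12, 0.65, 1.14] [-0.4, 1.09, 0.02, 1.28, -0.29, 1.53, 1.31]
-180 1 [-1.02, 0.88, 0.29, 2.38, 2.58, 0.71, 1.22] [-1.16, 0.94, 1.13, 1.87, -1.01, 1.05, -1.16] [-0.84, 1.37, 1.13, 1.29, -0.97, 1.96, -1.22]
-120 0 [0.41, 1.22, -1.15, 2.33, 2.56, 0.67, 0.09] [-0.45, 0.65, -0.15, 1.84, 0.15, 0.66, 1.94] [-0.67, 1.08, -0.02, 1.29, 0.27, 1.53, 1.81]
-120 1 [0.23, 1.0, -0.77, 2.34, 3.12, 0.56, 2.55] [-0.97, 0.75, 0.71, 1.86, -0.68, 0.79, -0.42] [-1.1, 1.32, 1.04, 1.31, -0.48, 1.58, -0.63]
-100 0 [0.49, 1.21, -1.13, 2.16, 1.96, 0.27, 0.99] [-0.39, 0.65, -0.24, 1.84, 0.23, 0.67, 2.2] [-0.76, 1.04, -0.02, 1.42, 0.45, 1.38, 1.95]
-100 1 [0.49, 1.21, -1.13, 2.16, 1.96, 0.27, -2.16] [-0.92, 0.72, 0.61, 1.86, -0.59, 0.75, -0.16] [-1.23, 1.3, 1.05, 1.44, -0.39, 1.3
[... 2365 characters left out ...]
.1]
120 1 [-0.93, 0.93, 0.03, 1.8, 0.87, 0.98, 2.05] [-0.27, 0.68, -0.44, 1.84, 0.42, 0.71, 2.73] [-0.6, 1.08, 0.75, 1.79, -1.29, 1.51, -1.77]
140 0 [-1.54, 1.24, 1.1, 2.02, -0.69, 0.35, 0.61] [-0.74, 0.66, 0.31, 1.85, -0.31, 0.67, 0.62] [-0.26, 0.99, 0.05, 1.58, -0.69, 1.22, 1.11]
140 1 [-1.04, 0.89, 0.15, 2.01, 1.2, 0.72, 1.97] [0.02, 0.84, -0.96, 1.83, 0.85, 0.95, 2.68] [-0.76, 1.32, 1.13, 1.59, -1.29, 1.92, -1.55]
160 0 [-0.24, 1.22, -1.15, 2.18, 1.83, 1.76, -1.17] [-0.67, 0.65, 0.21, 1.85, -0.2, 0.66, 0.87] [-0.33, 1.04, 0.04, 1.4, -0.48, 1.39, 1.19]
160 1 [-1.17, 0.9, 0.38, 2.21, 1.9, 0.48, 1.52] [-1.16, 0.94, 1.13, 1.87, -1.01, 1.05, -1.51] [-0.79, 1.35, 1.13, 1.42, -1.13, 1.96, -1.4]
```

```bash
python3 - <<'E'
from h import *
D=np.radians
o=ori(.112,D(45),1); g=np.array([.547,.022,.0225])
bot.move_ptp(tcp_for(g+[0,0,.08],o),o)
bot.move_l(tcp_for(g,o),max_speed=.12); bot.sleep(.15)
ob=bot.observe(); print(ob['eef_pos'],tcp_for(g,o),ob['contact_force'].round(2),ob['time_s'])
snap('wrist','w10'); snap('side','s10',(260,150,400,250),5)
E
```

```text
[0.53431245 0.02052436 0.00982724] [0.53364915 0.02049842 0.00906497] [ 0.15 -0.44  1.34] 22.1917
```

View pics/w10.png

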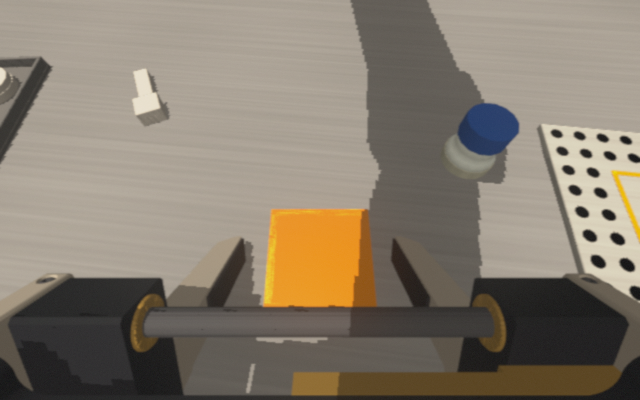

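View pics/s10.png

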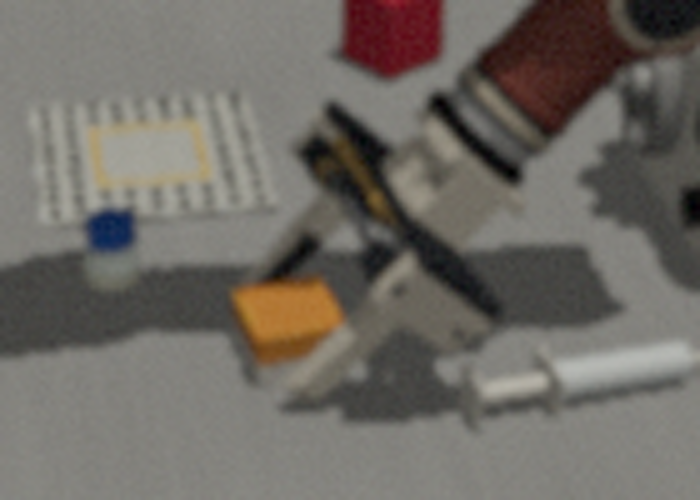

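```bash
python3 - <<'E'
from h import *
D=np.radians
bot.move_gripper(0); bot.sleep(.1); print(bot.observe()['grip_width'])
o=ori(.112,D(45),1); g=np.array([.547,.022,.0225])
bot.move_l(tcp_for(g+[0,0,.09],o),max_speed=.12)
ob=bot.observe(); print(ob['grip_width'],ob['contact_force'].round(2),ob['time_s'],ob['q'].round(2))
snap('wrist','w11',(200,150,440,330),3); 
o2=ori(D(-60),0,1);print(np.round(bot.ik(tcp_for([.4875,.268,.14],o2),o2),2))
E
```

```text
0.05572364607629573
0.05575750586627661 [-0.66  0.36 -1.29] 23.9667 [-0.14  1.01  0.11  1.23 -0.04  1.7   1.65]
[-0.83  0.62  0.45  1.82 -0.37  0.78  0.34]
```

View pics/w11.png

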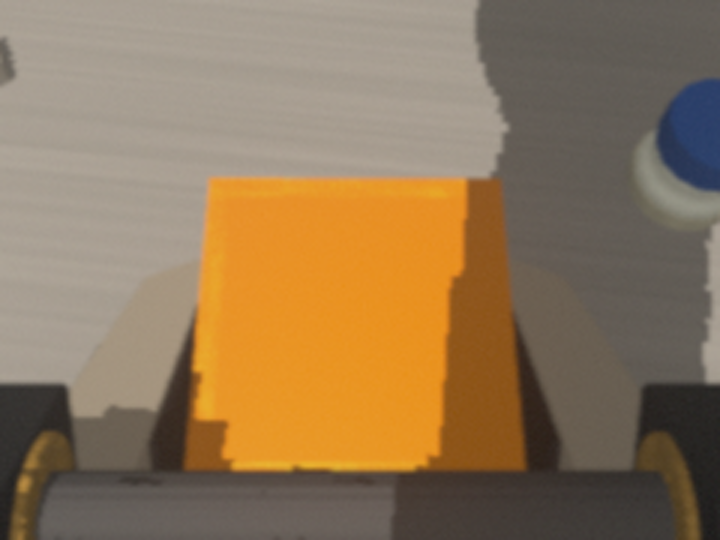

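```bash
python3 - <<'E'
from h import *
D=np.radians
c=np.array([.4875,.268,0])
o2=ori(D(-60),0,1); bot.move_ptp(tcp_for(c+[0,0,.14],o2),o2)
print(bot.observe()['time_s'],bot.observe()['grip_width'])
o3=ori(D(-60),D(-45),1); p=tcp_for(c+[0,0,.09],o3); print(np.round(bot.ik(p,o3),2)); 
bot.move_ptp(p,o3); bot.sleep(.2)
ob=bot.observe(); print(ob['time_s'],ob['grip_width'],ob['eef_pos']-p,ob['q'].round(2),ob['contact_force'].round(2))
snap('scene','c12',(260,60,440,220),4); snap('side','s12',(220,100,400,220),4)
E
```

```text
25.2167 0.05596830145519554
[-1.38  1.02  0.85  1.81  0.1   0.74 -0.32]
26.0917 0.05581435466115122 [ 0.00176553 -0.00305426  0.00180168] [-1.37  1.01  0.85  1.81  0.1   0.74 -0.32] [ 0.01  0.55 -1.69]
```

View pics/c12.png

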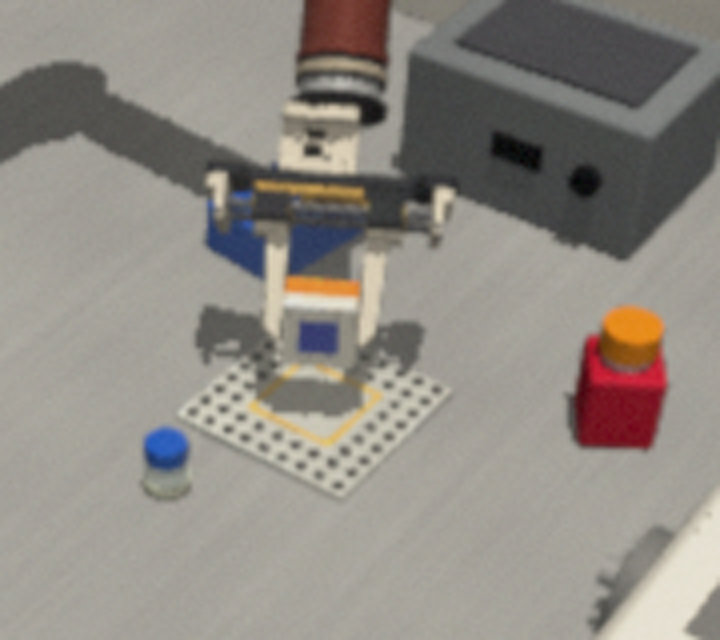

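View pics/s12.png

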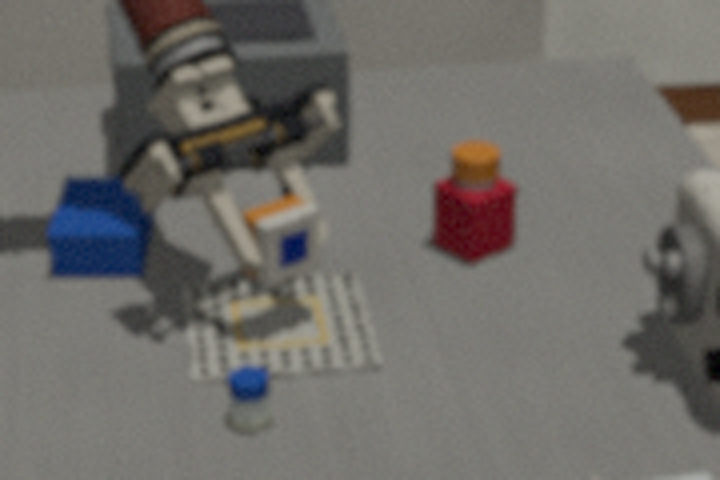

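```bash
python3 - <<'E'
from h import *
D=np.radians
c=np.array([.4875,.268,0]); o3=ori(D(-60),D(-45),1)
bot.move_l(tcp_for(c+[0,0,.044],o3),max_speed=.1); bot.sleep(.1)
b=bot.observe()['contact_force'];print(b.round(2))
for h in (.040,.038,.0365,.035,.034,.033,.032,.031):
    bot.move_l(tcp_for(c+[0,0,h],o3),max_speed=.03); bot.sleep(.08); ob=bot.observe()
    print(h,(ob['eef_pos']-tcp_for(c+[0,0,h],o3)).round(4),(ob['contact_force']-b).round(2),ob['time_s'])
    if ob['contact_force'][2]-b[2]>3: break
snap('scene','c13',(260,60,440,220),4); snap('side','s13',(220,100,400,220),4)
E
```

```text
[ 1.04  0.58 -1.88]
0.04 [-0.      0.0001  0.0001] [-1.06 -0.53  0.25] 27.2667
0.038 [ 0. -0. -0.] [-0.69 -0.05 -0.73] 27.6
0.0365 [-0. -0. -0.] [-1.53 -1.18 -0.15] 27.9333
0.035 [-0. -0. -0.] [-1.28 -0.79 -0.66] 28.2667
0.034 [ 0.     -0.0001  0.0009] [-4.44  1.55  7.43] 28.6
```

View pics/s13.png

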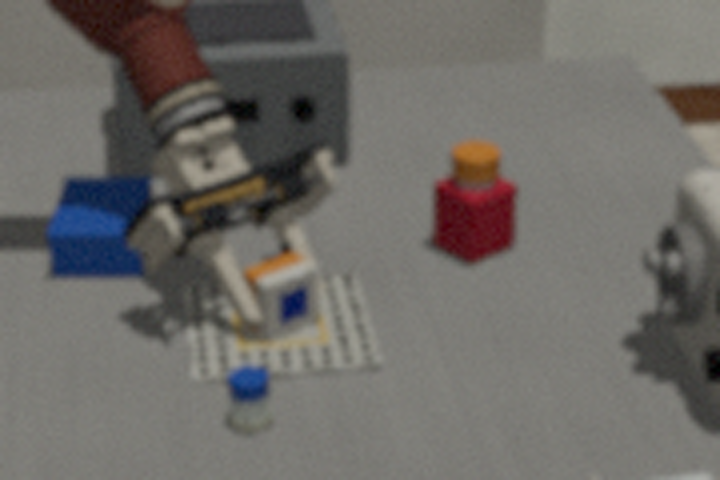

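View pics/c13.png

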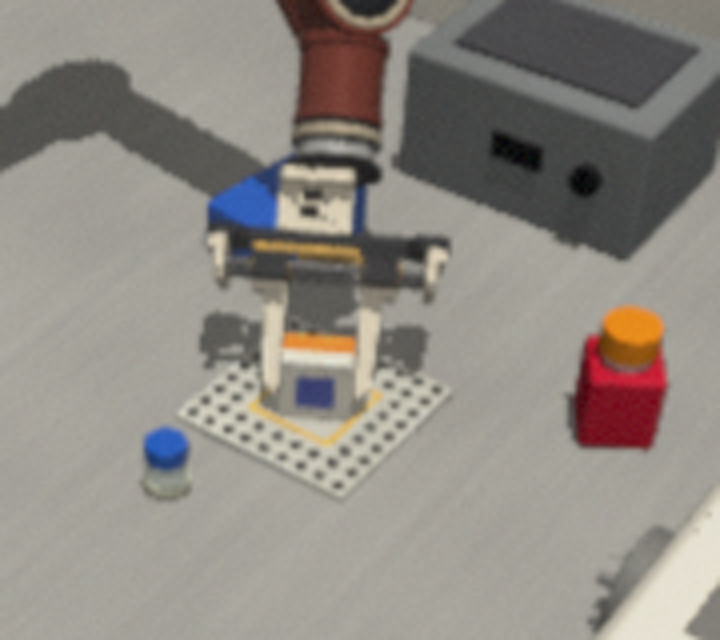

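```bash
python3 - <<'E'
from h import *
D=np.radians
c=np.array([.4875,.268,0]); o3=ori(D(-60),D(-45),1)
bot.move_l(tcp_for(c+[0,0,.0346],o3),max_speed=.03)
bot.move_gripper(.09); bot.sleep(.2)
a=Ro.from_euler('xyz',o3).apply([0,0,1])
bot.move_l(tcp_for(c+[0,0,.0346],o3)-.09*a,max_speed=.15)
o2=ori(D(-60),0,1); bot.move_ptp(tcp_for(c+[0,0,.17],o2),o2); bot.sleep(.1)
snap('wrist','w14');snap('side','s14',(220,100,400,220),4)
print(bot.observe()['time_s'])
E
```

```text
31.6083
```

View pics/s14.png

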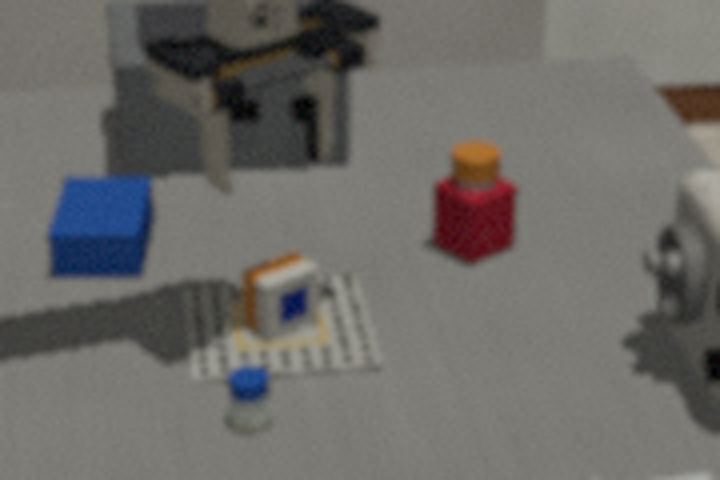

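View pics/w14.png

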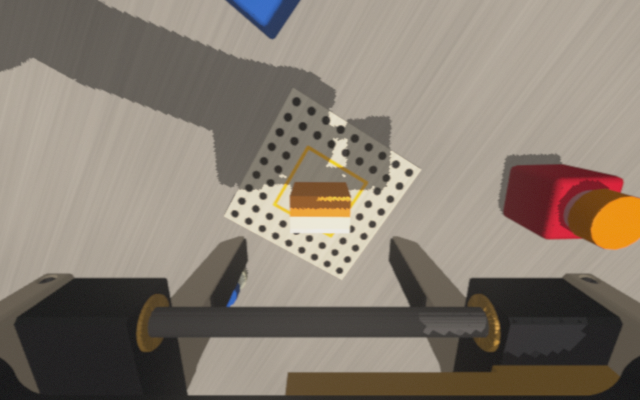

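```bash
python3 - <<'E'
from h import *
s=load('w14');P=cloud(s);S=P[170:245,275:365]
m=np.abs(S[...,2]-.062)<.006;X=S[m];print(len(X),np.median(X[:,2]))
print(cv2.minAreaRect((X[:,:2]*1000).astype(np.float32)))
A=np.c_[X[:,:2]-X[:,:2].mean(0),np.ones(len(X))];print(np.linalg.lstsq(A,X[:,2],rcond=None)[0])
cv2.imwrite('pics/w14c.png',cv2.resize(s['color'][160:250,260:380,::-1],None,fx=6,fy=6,interpolation=2))
D=np.radians
for psi in (-50,-60,-70):
  for t,h in ((45,.034),(45,.14),(30,.034),(0,.14),(-45,.12),(-45,.029)):
    o=ori(D(psi),D(t),1);q=bot.ik(tcp_for([.49,.265,h],o),o);print(psi,t,h,None if q is None else q.round(2))
E
```

```text
2310 0.06220205705881421
((490.16900634765625, 263.7339782714844), (56.155189514160156, 36.470008850097656), 30.179851531982422)
[ 0.01033755 -0.0134215   0.06211171]
-50 45 0.034 [-0.11  0.97 -0.15  1.66 -0.66  1.04  0.97]
-50 45 0.14 [-0.13  0.81 -0.12  1.64 -0.65  1.19  0.87]
-50 30 0.034 [-0.26  0.86 -0.05  1.75 -0.6   0.85  0.88]
-50 0 0.14 [-0.73  0.6   0.3   1.82 -0.25  0.76  0.4 ]
-50 -45 0.12 [-1.39  0.91  0.8   1.91  0.31  0.62 -0.36]
-50 -45 0.029 [-1.38  1.08  0.79  1.92  0.2   0.48 -0.37]
-60 45 0.034 [-0.06  0.94 -0.18  1.76 -0.77  0.91  0.96]
-60 45 0.14 [-0.09  0.77 -0.14  1.74 -0.75  1.07  0.84]
-60 30 0.034 [-0.23  0.84 -0.07  1.82 -0.7   0.75  0.83]
-60 0 0.14 [-0.76  0.61  0.35  1.82 -0.29  0.76  0.27]
-60 -45 0.12 [-1.33  0.92  0.76  1.8   0.25  0.8  -0.42]
-60 -45 0.029 [-1.32  1.08  0.74  1.81  0.17  0.66 -0.46]
-70 45 0.034 [-0.01  0.92 -0.23  1.86 -0.92  0.78  0.99]
-70 45 0.14 [-0.07  0.73 -0.14  1.84 -0.88  0.95  0.84]
-70 30 0.034 [-0.2   0.82 -0.1   1.9  -0.82  0.64  0.79]
-70 0 0.14 [-0.79  0.62  0.4   1.82 -0.33  0.77  0.13]
-70 -45 0.12 [-1.28  0.95  0.74  1.7   0.18  0.96 -0.48]
-70 -45 0.029 [-1.26  1.09  0.69  1.71  0.13  0.84 -0.53]
```

View pics/w14c.png

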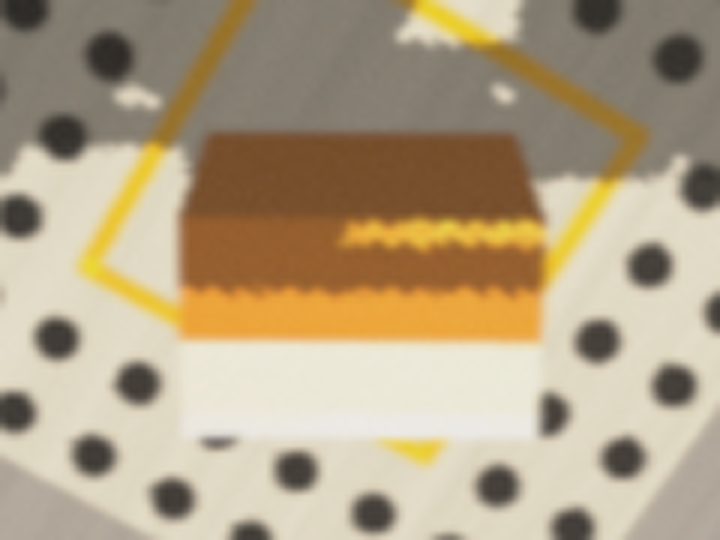

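```bash
python3 - <<'E'
from h import *
D=np.radians
g=np.array([.4927,.2594,.034]); o=ori(D(-60),D(45),1)
bot.move_ptp(tcp_for(g+[0,0,.09],o),o)
bot.move_l(tcp_for(g,o),max_speed=.12); bot.sleep(.1)
ob=bot.observe();print((ob['eef_pos']-tcp_for(g,o)).round(4),ob['contact_force'].round(2))
snap('wrist','w15')
bot.move_gripper(0); bot.sleep(.1)
bot.move_l(tcp_for(g+[0,0,.09],o),max_speed=.12)
ob=bot.observe();print(ob['grip_width'],ob['contact_force'].round(2),ob['time_s'])
snap('wrist','w16',(200,130,440,330),3); snap('side','s16',(220,80,420,220),4)
E
```

```text
[0.0006 0.0002 0.0009] [-0.36 -0.63 -0.33]
0.05570237686139873 [ 0.15  0.03 -1.51] 35.0833
```

View pics/w16.png

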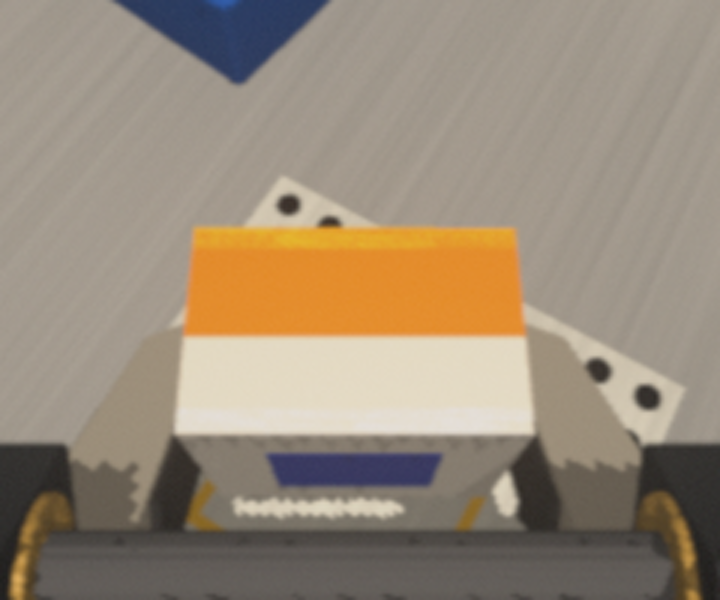

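View pics/s16.png

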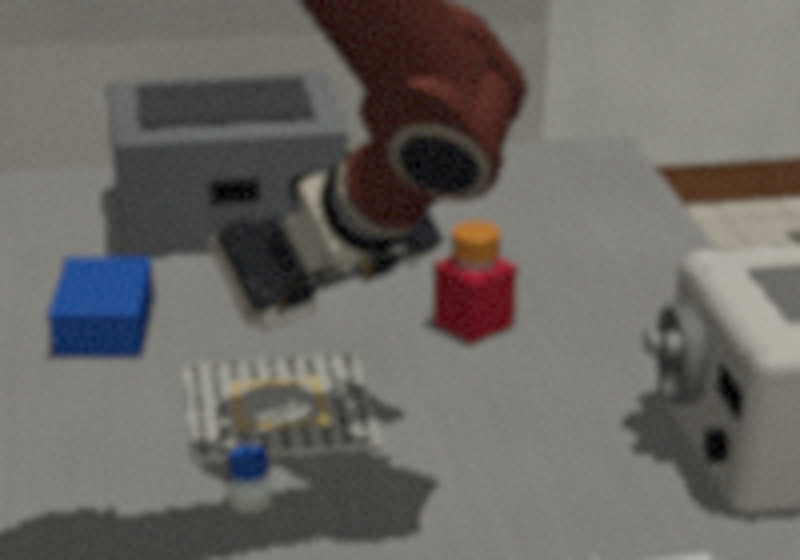

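```bash
python3 - <<'E'
from h import *
D=np.radians
c=np.array([.4875,.268,0])
o2=ori(D(-60),0,1); bot.move_ptp(tcp_for(c+[0,0,.14],o2),o2)
o3=ori(D(-60),D(-45),1); bot.move_ptp(tcp_for(c+[0,0,.09],o3),o3)
bot.move_l(tcp_for(c+[0,0,.038],o3),max_speed=.1); bot.sleep(.15)
b=bot.observe()['contact_force'];print(b.round(2),bot.observe()['grip_width'])
for h in (.034,.032,.0305,.0295,.0285,.0275,.0265):
    bot.move_l(tcp_for(c+[0,0,h],o3),max_speed=.03); bot.sleep(.08); ob=bot.observe()
    print(h,(ob['eef_pos']-tcp_for(c+[0,0,h],o3)).round(4),(ob['contact_force']-b).round(2),ob['time_s'])
    if ob['contact_force'][2]-b[2]>3: break
snap('scene','c17',(260,60,440,220),4); snap('side','s17',(220,100,400,220),4)
E
```

```text
[ 0.64 -0.36 -1.77] 0.05602094269020788
0.034 [-0.  0.  0.] [-0.41  0.17 -0.1 ] 37.7917
0.032 [ 0. -0. -0.] [-0.48  0.88  0.61] 38.125
0.0305 [ 0. -0. -0.] [-1.4   0.32 -0.08] 38.4583
0.0295 [ 0.0002 -0.      0.0004] [-1.55  0.94  2.92] 38.7917
0.0285 [ 0.0002 -0.      0.0013] [-3.95  1.67  7.66] 39.125
```

View pics/s17.png

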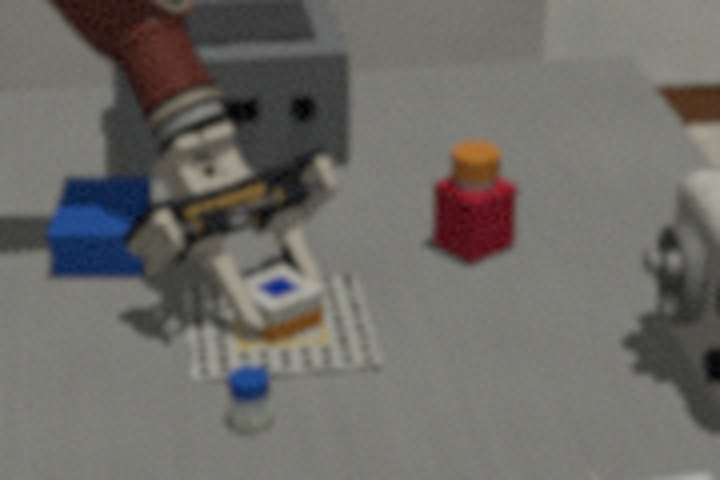

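View pics/c17.png

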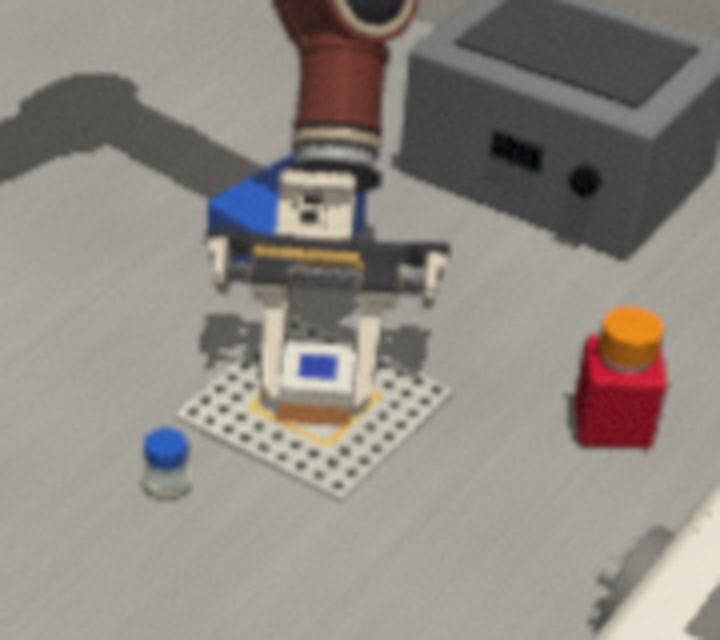

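```bash
python3 - <<'E'
from h import *
D=np.radians
c=np.array([.4875,.268,0]); o3=ori(D(-60),D(-45),1)
bot.move_l(tcp_for(c+[0,0,.0295],o3),max_speed=.03)
bot.move_gripper(.09); bot.sleep(.2)
a=Ro.from_euler('xyz',o3).apply([0,0,1])
bot.move_l(tcp_for(c+[0,0,.0295],o3)-.09*a,max_speed=.15)
o2=ori(D(-60),0,1); bot.move_ptp(tcp_for(c+[0,0,.17],o2),o2); bot.sleep(.1)
s=snap('wrist','w18');snap('side','s18',(220,100,400,220),4)
P=cloud(s);S=P[150:260,260:380]
m=np.abs(S[...,2]-.042)<.006;X=S[m];print(len(X),np.median(X[:,2]))
print(cv2.minAreaRect((X[:,:2]*1000).astype(np.float32)))
A=np.c_[X[:,:2]-X[:,:2].mean(0),np.ones(len(X))];print(np.linalg.lstsq(A,X[:,2],rcond=None)[0])
print(bot.observe()['time_s'],bot.observe()['contact_force'])
cv2.imwrite('pics/w18c.png',cv2.resize(s['color'][130:260,240:400,::-1],None,fx=5,fy=4.5,interpolation=2))
E
```

```text
3157 0.042208961099551245
((488.1154479980469, 267.627197265625), (56.0406608581543, 56.74201583862305), 30.25967788696289)
[ 0.00363555 -0.0052465   0.04212627]
42.1583 [-0.73209921  0.32669716 -0.24758953]
```

View pics/w18c.png

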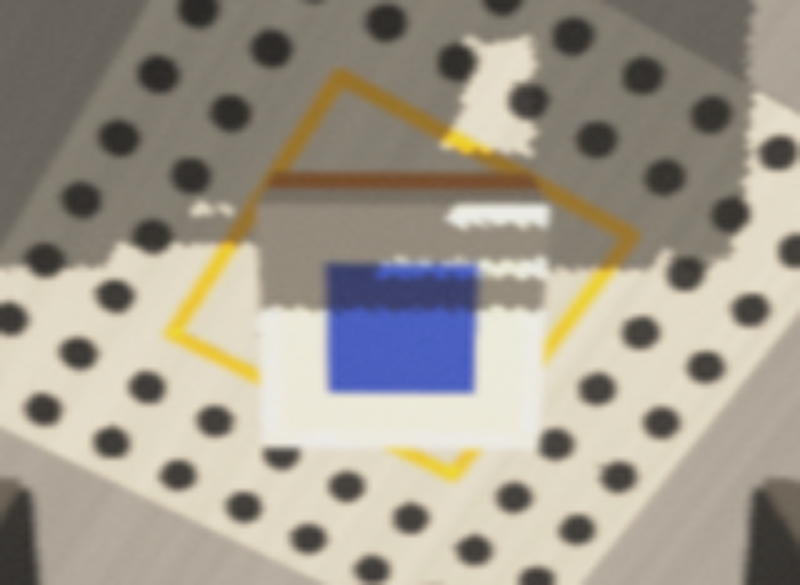

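View pics/s18.png

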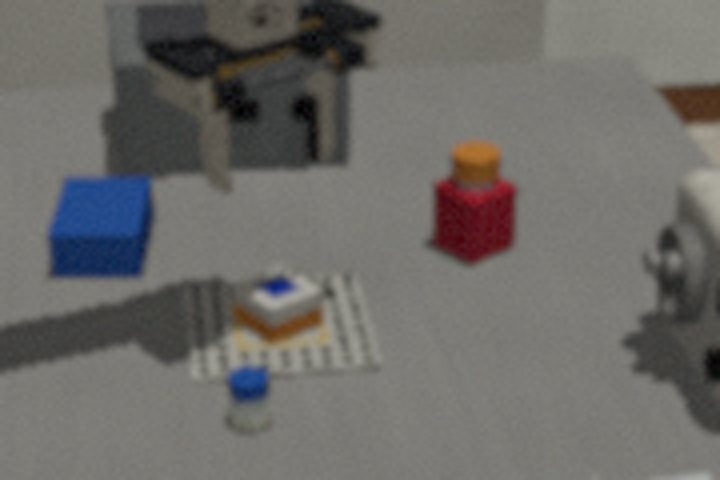

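```bash
python3 -c "
from bench import bot
bot.sleep(.2); print(bot.sign_off())"
```

```text
the job is handed in; nothing more can be done
None
```

The job is handed in; `sign_off` reports no verdict, so what follows are my own checks.

**What I did:**
- I gripped the blue capsule by its port, set it port up in the white base, then pushed the amber lid shut with the closed fingers and pressed it lightly.
- I turned the carrier over in two 90° stages on the plate. It first stood on its free-edge side, then I regripped it and laid it lid down. Each touchdown was found by force, at about 8 N.

**Last checks (wrist depth at about 42 s of the 72 s allowed):**

| Check | Measured | Expected or limit |
|---|---|---|
| Height of the upturned underside | 42.1 mm | 42 mm |
| Tilt from flat | about 0.006 rad | 0.08 rad |
| Distance from plate centre | about 1 mm | 30 mm |

- **Lid:** it looks shut in the pictures. I did not measure its angle.
- **Capsule:** the blue shows in the base window, so the capsule appears to be inside. I could not see directly that its port points down.
- **Bystanders:** the tipbox, jar and red bottle look unmoved in the last pictures. I did not re-measure any of them, and the other bystanders were not in the last crops.
- **Robot:** the gripper is open and about 0.1 m clear of everything.

No check failed or disagreed with another.

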